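# Start the pot-life clock and open the hardener

## Task

Start the pot-life clock and open the hardener: on the bench timer press the round key, then the square key, then the bar-shaped key, one at a time, each fully down and let up again before the next. Then grip the push-and-turn cap of the bottle in the metal holder, press it down, twist it about a sixth of a turn anticlockwise (seen from above) and lift it off. Finish while still holding the cap level, straight above the bottle and about 8 cm clear of its mouth; leave everything else on the table where it stands.

Things in the scene. Friction and masses are not known exactly. Their poses are not given: they have to be found in the camera images.
- top_round (a point): centre of the top of the timer's round key, 28 mm diameter, plain white, about 44 mm above the table when up; x along the timer's x. It stands 11 mm above a square black bezel (50 x 48 mm). The three keys stand in a row, 60 mm apart, in an order that changes; all look up.
- key_round (a joint): travel of that round key in m: 0 up, 0.005 fully down; it needs about 2 N to start and 5 N to be fully down and springs back. Counts as pressed beyond 0.0038, as up below 0.0015.
- top_square (a point): centre of the top of the timer's square key, 26 x 26 mm, plain white, about 44 mm above the table when up; x along the timer's x. It stands 11 mm above a square black bezel (50 x 48 mm). The three keys stand in a row, 60 mm apart, in an order that changes; all look up.
- key_square (a joint): travel of that square key in m: 0 up, 0.005 fully down; it needs about 2 N to start and 5 N to be fully down and springs back. Counts as pressed beyond 0.0038, as up below 0.0015.
- top_bar (a point): centre of the top of the timer's narrow bar-shaped key, 42 mm long (along the timer's x) and 14 mm wide, plain white, about 44 mm above the table when up; x along the timer's x. It stands 11 mm above a square black bezel (50 x 48 mm). The three keys stand in a row, 60 mm apart, in an order that changes; all look up.
- key_bar (a joint): travel of that bar-shaped key in m: 0 up, 0.005 fully down; it needs about 2 N to start and 5 N to be fully down and springs back. Counts as pressed beyond 0.0038, as up below 0.0015.
- timer: bench timer, a grey box 110 (x) x 200 (y) x 30 mm, fixed to the table; origin at the centre of its underside, z up. Key row along y, 22 mm to the -x side of its middle; on the +x side a flat black display, top 37 mm above the table. It may stand left or right, turned up to 0.35 rad.
- bottle: white hardener bottle, 72 mm diameter, clamped in a round metal holder (104 mm diameter foot, 86 mm diameter cup to 38 mm height), fixed to the table, it cannot turn or lift; origin at the centre of the holder's underside, z up. Shoulder below 94 mm, 50 mm wide collar up to 98 mm height; above it the cap.
- bottle_mouth (a point): centre of the neck's top, on the bottle's axis, 124 mm above the table; axes as the bottle's. With the cap off, a grey sprung liner disc (18 mm diameter) stands 12 mm out of it.
- cap: push-and-turn cap of that bottle: black, ribbed, round, 48 mm diameter, 36 mm high, 35 g, open below; origin at the centre of its lower rim, z up out of its closed top. Locked at the start: rim 106 mm above the table. Pressed 4 mm or more (5 to 8 mm is good) it can be turned anticlockwise seen from above (+ about z); clockwise is blocked.
- cap_top (a point): centre of the cap's top, 36 mm above its rim. A spring pushes the cap up: pressing starts at 7 N and takes about 13 N at the bottom stop, 8 mm down. Three bayonet lugs free it after a pressed turn of 60 degrees (42 to 78 will do, then a stop); let up, it springs up 4 mm and lifts straight off (clear 12 mm above its locked height).
- stopwatch: bystander, leave alone: black stopwatch, 60 mm diameter, 14 mm high, between timer and bottle; origin under its centre
- beaker: bystander, leave alone: clear open beaker, 64 mm diameter, 70 mm high, between timer and bottle; origin under its centre
- glue_tall: bystander, leave alone: white glue bottle with a long black nozzle, 60 mm diameter, 205 mm high, at the left; origin under its centre
- glue_small: bystander, leave alone: small white glue bottle with pointed nozzle, 48 mm diameter, 130 mm high, at the right; origin under its centre
- tub: bystander, leave alone: white tub with red lid, 102 mm diameter, 89 mm high, at the far side; origin under its centre
- measuring_cylinder: bystander, leave alone: clear measuring cylinder, 60 mm foot, 206 mm high, far right; origin under its centre
- steel_spatula: bystander, leave alone: spatula with wooden handle, 180 mm long, lying at the left; origin mid-length
Not all that is in view belongs to the job. Of the things shaped like the cap, the black one is meant.

How it is judged:
On the way, in this order (a step that is already met when the one before it is completed fails the run):
1. the round key is fully down, the other two up (value of joint key_round above 0.0038 m and value of joint each of key_square, key_bar below 0.0015 m), for 0.04 s.
2. the round key is let up again, all keys up (value of joint each of key_round, key_square, key_bar below 0.0015 m), for 0.04 s.
3. the square key is fully down, the other two up (value of joint key_square above 0.0038 m and value of joint each of key_round, key_bar below 0.0015 m), for 0.04 s.
4. the square key is let up again, all keys up (all of step 2), for 0.04 s.
5. the bar-shaped key is fully down, the other two up (value of joint key_bar above 0.0038 m and value of joint each of key_round, key_square below 0.0015 m), for 0.04 s.
6. the bar-shaped key is let up again, all keys up (all of step 4), for 0.04 s.
7. the cap is gripped and pressed down on the bottle (2 mm or more) (z of cap in the frame of bottle below 0.104 m and contact force between the fingers and cap above 1 N), for 0.04 s.
8. the cap is off, held upright above the mouth (z of cap in the frame of bottle_mouth between 0.03 and 0.16 m and horizontal distance between cap and bottle_mouth below 0.035 m and angle between cap's own z axis and vertical below 0.26 rad and contact force between the fingers and cap above 1 N and contact force between cap and bottle below 0.1 N), for 0.2 s.
At the end, for the whole second after the job is handed in: The cap is held still in the fingers (under 30 mm/s), touching no part of the bottle, its rim 30 to 160 mm above the bottle's mouth and within 35 mm of the bottle's axis, tilted less than 0.26 rad (15 degrees); all three timer keys are up (all of step 6 and all of step 8 and linear speed of cap below 0.03 m/s); the arm keeps its last pose, push and grip.
It fails at once if two timer keys are down at once (value of joint each of key_round, key_square above 0.003 m or value of joint each of key_round, key_bar above 0.003 m or value of joint each of key_square, key_bar above 0.003 m).
It fails at once if a bystander is knocked away (moved over 30 mm) (distance of any of stopwatch, beaker, glue_tall, glue_small, tub, measuring_cylinder, steel_spatula from where it was at the start of the episode above 0.03 m).
It also fails if it takes over 56 s, if anything falls off the work surface, if the arm or the gripper's body presses on something with over 40 N, if the wrist force passes 120 N, or if a joint passes its speed limit or range.

## Robot

A 6-joint arm with a two-finger parallel gripper is mounted at the origin on the work surface. World frame = base frame: x ahead of the robot, y to its left, z up, the work surface at z = 0. Lengths are in m, angles in rad, forces in N, time in s.
With the tool pointing down it reaches from about 0.375 to 0.9 m from the base axis. Payload 3.1 kg.
Tool frame: the origin (TCP) lies at the very end of the fingers, on their centre line; the grasp point (between the pads) lies 19 mm behind it; z points along the fingers, y is the direction in which the jaws open and shut (so a half turn about z gives the same grasp; the last joint's range is limited). The gripper opens to 87 mm and grips with 3 to 60 N. Pads are 19 mm wide; open, the fingers measure 117 mm over their backs; the gripper's body (75 mm by 190 mm) begins 51 mm behind the grasp point.
Start: joints at [-1.317, 0.527, 1.433, -0, 1.181, -0.178], TCP at [0.262, -0.567, 0.223] pointing down, gripper open.
Joint ranges: [-3.08, 3.08], [-0.75, 2.2], [0.22, 2.44], [-1.43, 4.57], [0, 2.65], [-2.85, 2.85]. Speed limits (rad/s): [2.79, 2.79, 3.14, 3.14, 3.14, 3.14].

## Interface

Orientations are given as a unit quaternion [x, y, z, w].
In Python, from station import monitor, eyes, job_done, models gives the robot as it stands.
- The arm moves only by the tool carry_out, never from a script. Its argument "increments" is text: rows parted by semicolons, each of 4 numbers parted by spaces: the shift along the world's x, y, z in mm, then the turn about the world's z in rad. A call has 1 to 20 rows; each row is the pose to reach, as a shift and turn from the pose measured when the call began; what a row does not reach only later rows make up. A row lasts 1/8 s, in which the tool goes at most 62.5 mm and 10.7 degrees, less where a joint would pass 70% of its speed; a pose out of reach is approached as far as the arm can. A call with a gripper value outside its range is refused whole. "jaw" is the closure, from -1 (fully open) to 1 (shut), set as the call begins (left out, the last holds). The fingers move at their own pace and stop on an object; "squeeze" is the grip in N (left out, the last holds). Time passes only in rows, so rows that repeat a pose let the fingers close. It gives the time, the measured TCP pose, the force and the opening at its end, in the units of the state.
- monitor.state(): the state, without advancing time (a new reading comes with each control period).
- eyes.grab_frame(name): name is "side" or "top"; returns a dict with "frame" (480x640x3 uint8, red, green, blue), "K" (3x3 intrinsics, pixels), "k1" (the pictures are not rectified: a ray, as slopes to the right and down, at radius r is drawn at 1 + k1 r^2 times it, then the intrinsics apply), "R" (3x3) and "t" (3): a world point X has camera coordinates R X + t. Camera axes: x right, y down, z forward; pixel columns grow to the right and rows downward; lengths in m; the calibration is good to about 2 mm. A picture is of the moment at which its call begins. There is no depth.
- job_done(): hands the job in, once; it reports no verdict.
Trained networks look in the newest picture that a camera, given by its name, has taken for a name from the list of things; names that differ only in an ending like _2 or _b are one class to them, and where a whole thing is asked for, a point or a joint stands for the part that bears it (a point fixed in the world has none). Each returns a list of dicts, best first, with "confidence" (0 to 1); they miss things now and then, are a little off and sometimes report something else, mostly with a low value. They report only what shows in the picture. A call takes as long as a camera call. They do not tell look-alikes from the thing itself.
- models.recognise(camera, target): "pixel" ([column, row] in pixels, amid what is visible of it).
- models.outline_of(camera, target): "mask" (480x640 bool, what is visible of it) and "pixel" ([column, row] in pixels, amid what is visible of it).
- models.place_of(camera, target): "pixel" ([column, row] in pixels: a listed point, or the origin of a listed thing).
The state is a dict: "time": time; "joint_pos": joint angles; "qd": joint speeds; "joint_efforts": joint torques, N m; "tcp_pos": TCP position; "tool_rot": TCP orientation; "contact_force": force on the tool from outside, world axes, zero at the start; "ft_torque": the same for the moment, N m; "grip_width": finger opening in m.
Only numpy, scipy, OpenCV 4.12 (cv2) and the standard library are available. Lean on these libraries where they do the work, as an engineer would, in place of code of your own. Each camera call takes 0.05 s, during which the arm holds its last target. There are 200 camera calls.

## Working session

There is one attempt and no reset: what is moved stays moved. The work goes in short steps, Python scripts to look and compute and a tool call to move; the robot and the scene stay as the last step left them, time stands still between calls to the robot, and variables do not carry over. Pictures are saved under pics/ and viewed, about 8 in all and at most 12, crops included, and the job is handed in when it is done.

Besides the shell and the picture viewer there is one more tool, called after "Call:" as name(argument=value, ...), one argument or row to a line, values as JSON. carry_out: Moves the arm, as the interface text tells. Its arguments: {"type":"object","properties":{"increments":{"type":"string"},"jaw":{"type":"number"},"squeeze":{"type":"number"}},"required":["increments"]}

```bash
mkdir -p pics; cat > h.py <<'E'
import numpy as np, cv2
from station import monitor, eyes, job_done, models
def ray(f,px):
    K=np.array(f["K"],float);R=np.array(f["R"]);t=np.array(f["t"])
    d=np.array([(px[0]-K[0,2])/K[0,0],(px[1]-K[1,2])/K[1,1]]);s=d.copy()
    for _ in range(30): s=d/(1+f["k1"]*(s@s))
    return -R.T@t, R.T@np.array([s[0],s[1],1.])
def at_z(f,px,z):
    o,d=ray(f,px);return o+d*(z-o[2])/d[2]
def tri(fa,pa,fb,pb):
    o1,d1=ray(fa,pa);o2,d2=ray(fb,pb)
    s=np.linalg.lstsq(np.c_[d1,-d2],o2-o1,rcond=None)[0]
    a=o1+d1*s[0];b=o2+d2*s[1];return (a+b)/2,np.linalg.norm(a-b)
def proj(f,X):
    c=np.array(f["R"])@np.array(X)+np.array(f["t"]);s=c[:2]/c[2];s=s*(1+f["k1"]*(s@s))
    K=np.array(f["K"]);return np.array([K[0,0]*s[0]+K[0,2],K[1,1]*s[1]+K[1,2]])
E
python3 - <<'E'
from h import *
np.set_printoptions(precision=4,suppress=True)
F={c:eyes.grab_frame(c) for c in("top","side")}
for c,f in F.items():
    cv2.imwrite(f"pics/{c}0.png",f["frame"][:,:,::-1]); print(c,ray(f,(320,240)))
Z=dict(top_round=.044,top_square=.044,top_bar=.044,timer=0,cap_top=.142,bottle=0,bottle_mouth=.124,cap=.106,stopwatch=0,beaker=0,glue_tall=0,glue_small=0,tub=0)
for n,z in Z.items():
    for c,f in F.items():
        for r in models.place_of(c,n)[:3]: print(n,c,np.round(r["pixel"],1),round(r["confidence"],2),at_z(f,r["pixel"],z)[:2])
E
```

```text
top (array([0.4041, 0.0204, 1.1212]), array([ 0.15  ,  0.0066, -0.9887]))
side (array([-0.2676, -1.1752,  1.0264]), array([ 0.4985,  0.6719, -0.5482]))
top_round top [389.6 272.8] 0.67 [ 0.494  -0.1357]
top_round top [337.9 175.6] 0.66 [ 0.7247 -0.0118]
top_round side [320.4 280.9] 0.56 [ 0.5025 -0.1369]
top_square top [416.5 275.4] 0.63 [ 0.4893 -0.1982]
top_square top [523.4 285.5] 0.26 [ 0.4714 -0.4453]
top_square side [242.9 196.7] 0.38 [0.5791 0.4133]
top_bar top [409.8 266.1] 0.67 [ 0.5106 -0.1828]
top_bar top [437.5 282.6] 0.45 [ 0.4737 -0.2466]
cap_top top [215.6 327.8] 0.94 [0.3639 0.239 ]
cap_top top [182.3 261.4] 0.71 [0.5004 0.3174]
cap_top top [230.8 267. ] 0.67 [0.4907 0.2141]
cap_top side [287.  220.4] 0.75 [0.5234 0.0509]
cap_top side [210.2 240.1] 0.53 [0.2948 0.0957]
cap_top side [235.  213.2] 0.5 [0.4238 0.1813]
bottle top [242.6 272.1] 0.87 [0.4916 0.2131]
bottle side [252.8 239.8] 0.79 [0.4957 0.2163]
bottle_mouth top [234.7 266.2] 0.78 [0.4943 0.2094]
bottle_mouth top [137.5 215.7] 0.55 [0.6003 0.4277]
bottle_mouth side [251.  203.4] 0.56 [0.508  0.2304]
cap top
[... 298 characters left out ...]
62]
stopwatch top [437.9 279.9] 0.63 [ 0.4831 -0.2586]
stopwatch side [263.1 285.4] 0.79 [ 0.3937 -0.0071]
beaker top [333.  224.4] 0.71 [ 0.6136 -0.0032]
beaker top [415.4 274. ] 0.15 [ 0.4961 -0.2045]
beaker side [324.1 257.7] 0.8 [ 0.6163 -0.0039]
glue_tall top [136.2 218.9] 0.75 [0.6167 0.4808]
glue_tall side [241.9 193.3] 0.69 [0.6273 0.5092]
glue_tall side [263.4 284.9] 0.65 [ 0.3957 -0.0057]
glue_small top [525.9 286.7] 0.88 [ 0.4714 -0.4703]
glue_small top [410.6 266.8] 0.25 [ 0.5133 -0.193 ]
glue_small side [395.3 369.2] 0.56 [ 0.468  -0.4809]
glue_small side [429.2 340.4] 0.24 [ 0.6047 -0.4603]
tub top [341.1 173.2] 0.79 [ 0.7441 -0.021 ]
tub side [252.5 213.1] 0.72 [0.5833 0.3619]
```

```bash
python3 - <<'E'
import cv2
a=cv2.imread("pics/top0.png");cv2.imwrite("pics/top_t.png",cv2.resize(a[220:340,360:520],(800,600),interpolation=cv2.INTER_CUBIC))
E
```

```text
(no output)
```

View pics/top0.png

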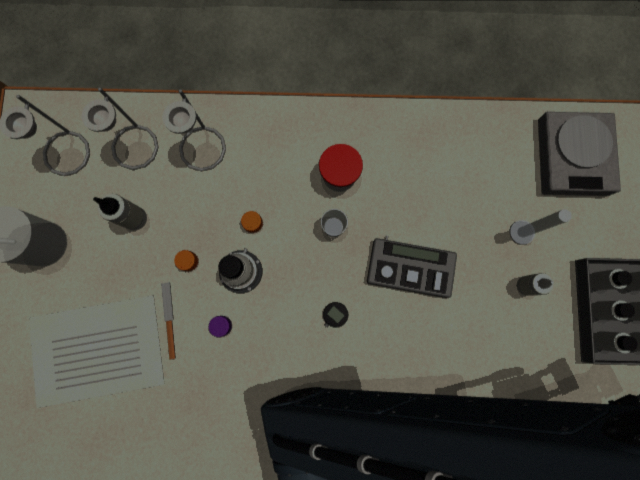

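View pics/side0.png

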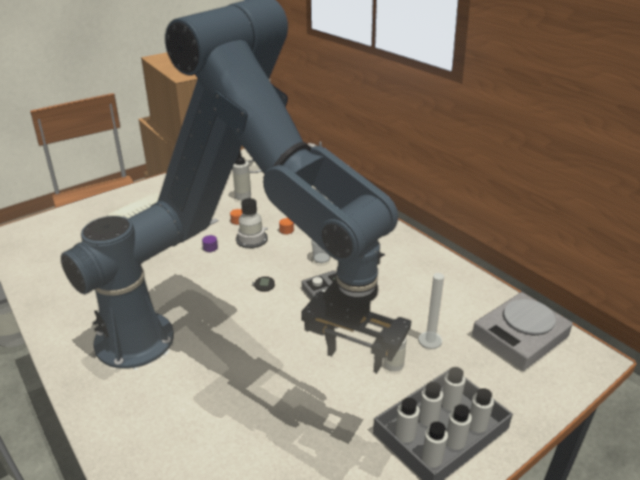

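View pics/top_t.png

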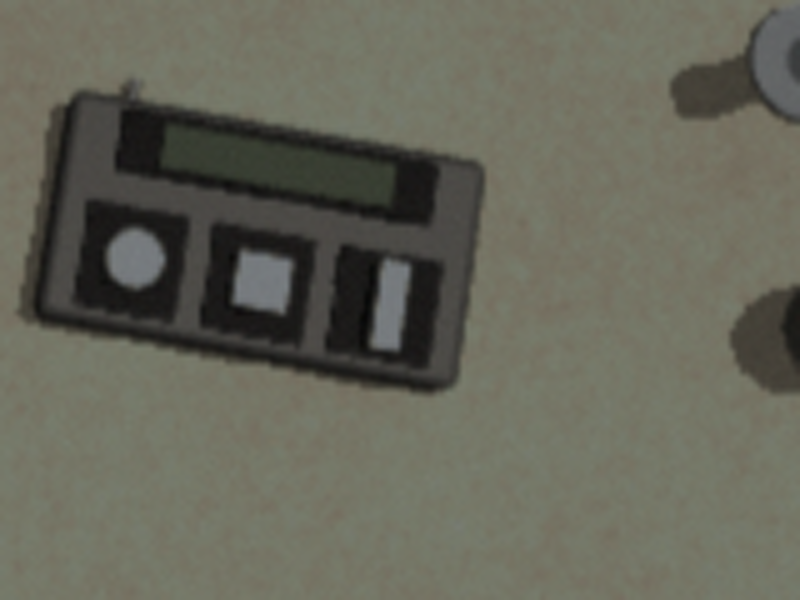

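The top view shows the timer with the round key at (387,271), the square key at (412.6,276) and the bar key at (438.4,281). The black cap is at (231,266) on the bottle, with orange and purple decoy caps lying around it. In the side view the black cap is at (249,206).

```bash
python3 - <<'E'
from h import *
np.set_printoptions(precision=4,suppress=True)
f=eyes.grab_frame("top");s=eyes.grab_frame("side")
g=f["frame"].min(2); m=(g[255:300,375:455]>120).astype(np.uint8)
n,_,st,c=cv2.connectedComponentsWithStats(m)
for i in range(1,n):
    if st[i,4]>20: p=c[i]+[375,255]; print("key",p,st[i,4],at_z(f,p,.044))
for cam,fr in(("top",f),("side",s)):
    for r in models.outline_of(cam,"cap")[:4]:
        ys,xs=np.where(r["mask"]);print(cam,r["pixel"],round(r["confidence"],2),xs.min(),xs.max(),ys.min(),ys.max(),at_z(fr,r["pixel"],.124))
for X in([.493,.214,.142],[.493,.214,.106],[.493,.214,0]): print(proj(f,X),proj(s,X))
print(monitor.state())
E
```

```text
top [217.5, 324.9] 0.84 209 231 317 336 [0.3693 0.2394 0.124 ]
top [230.6, 263.2] 0.72 218 243 255 278 [0.5005 0.2186 0.124 ]
top [251.8, 220.4] 0.7 241 262 211 232 [0.5954 0.1771 0.124 ]
top [183.6, 258.8] 0.57 174 198 250 271 [0.5078 0.3204 0.124 ]
side [248.9, 206.1] 0.74 241 256 198 214 [0.494  0.2199 0.124 ]
side [209.1, 245.7] 0.66 202 217 235 251 [0.2901 0.0978 0.124 ]
side [235.2, 214.8] 0.54 230 241 209 224 [0.4335 0.2002 0.124 ]
side [287.2, 228.7] 0.51 279 293 218 233 [0.5138 0.0371 0.124 ]
[230.9231 265.9395] [249.1737 201.8962]
[234.0918 267.498 ] [250.0214 211.9501]
[242.2551 271.513 ] [252.4508 240.3852]
{'time': 1.6, 'joint_pos': array([-1.3165,  0.5275,  1.4327,  0.    ,  1.1814, -0.1785]), 'qd': array([-0.0012,  0.0008, -0.0012, -0.0015, -0.0016,  0.0009]), 'joint_efforts': array([  0.0007, -44.0004, -17.6981,   0.0633,   0.0505,  -0.    ]), 'tcp_pos': array([ 0.2622, -0.5673,  0.2226]), 'tool_rot': array([0.9767, 0.2147, 0.    , 0.    ]), 'contact_force': array([ 0.3223,  1.4464, -0.6294]), 'ft_torque': array([-0.0308,  0.0453, -0.0162]), 'grip_width': 0.08693070866312552}
```

```bash
python3 - <<'E'
from h import *
np.set_printoptions(precision=4,suppress=True)
f=eyes.grab_frame("top")
g=f["frame"].min(2).astype(float)
for n,(a,b) in dict(r=(387,271.4),s=(412.6,276.2),b=(438.4,281)).items():
    a0,b0=int(round(a)),int(round(b));w=g[b0-10:b0+11,a0-8:a0+9]
    m=(w>85).astype(np.uint8);k,l,st,c=cv2.connectedComponentsWithStats(m)
    i=l[10,8];p=c[i]+[a0-8,b0-10];print(n,w.max(),st[i],p,at_z(f,p,.044),at_z(f,(a,b),.044))
E
```

```text
r 120.0 [ 3  5 11 11 96] [386.6042 271.1875] [ 0.4976 -0.1288  0.044 ] [ 0.4971 -0.1297  0.044 ]
s 120.0 [  2   4  11  13 111] [412.0811 275.9459] [ 0.4878 -0.1879  0.044 ] [ 0.4873 -0.1891  0.044 ]
b 120.0 [ 4  1  8 18 95] [437.6947 280.6316] [ 0.4783 -0.2472  0.044 ] [ 0.4775 -0.2488  0.044 ]
```

Call:
carry_out(
  increments="60 110 0 0;120 220 0 0;180 330 0 0;235 438 0 0;235 438 0 0;235 438 0 0;235 438 0 0;235 438 0 0;235 438 0 0;235 438 -50 0;235 438 -100 0;235 438 -140 0;235 438 -155 0;235 438 -155 0;235 438 -155 0;235 438 -155 0",
  jaw=1,
  squeeze=40,
)

```text
time: 3.65
tcp_pos: [0.4981, -0.1299, 0.069]
tool_rot: [0.977, 0.215, 0.001, 0.001]
contact_force: [-0.4, -0.0, 0.0]
grip_width: 0.0003
```

```bash
python3 - <<'E'
from h import *
f=eyes.grab_frame("side");cv2.imwrite("pics/s1.png",cv2.resize(f["frame"][210:360,230:430,::-1],(800,600),interpolation=cv2.INTER_CUBIC))
for X in([.497,-.129,.044],[.488,-.188,.044],[.478,-.248,.044]): print((proj(f,X)-[230,210])*4)
E
```

```text
[348.42249764 281.04358924]
[390.04663072 327.87029354]
[433.78426611 378.66978894]
```

View pics/s1.png

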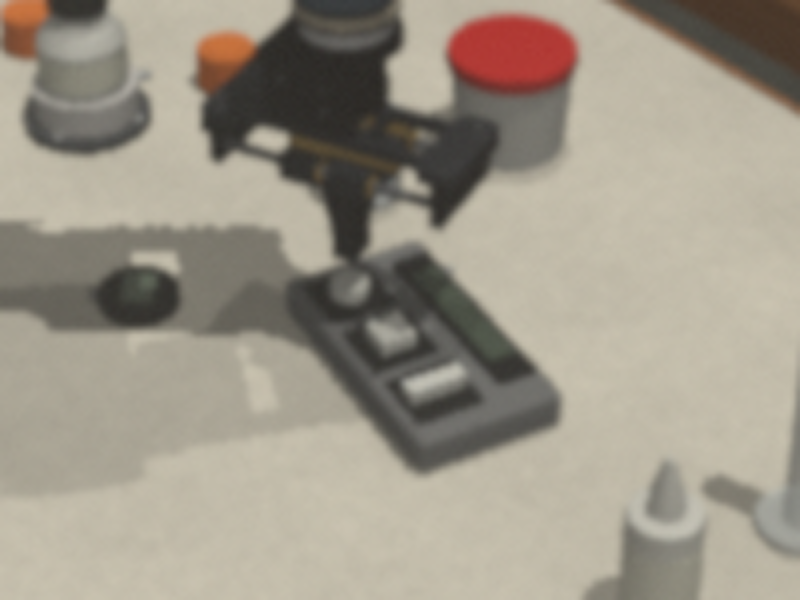

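The side crop confirms the key positions: round at (350,284), square at (390,330), bar at (434,381), all within a couple of mm of the projections. The fingertip is above the round key, so I'll press it.

Call:
carry_out(
  increments="0 0 -18 0;0 0 -26 0;0 0 -31 0;0 0 -31 0;0 0 -31 0",
)

```text
time: 4.32
tcp_pos: [0.4983, -0.1298, 0.0393]
tool_rot: [0.977, 0.215, 0.002, 0.001]
contact_force: [-2.1, 1.4, 10.2]
grip_width: 0.0003
```

Call:
carry_out(
  increments="0 0 10 0;0 0 30 0;0 0 30 0;-5 -30 30 0;-10 -58 30 0;-10 -58 30 0;-10 -58 20 0;-10 -58 8 0;-10 -58 -1 0;-10 -58 -1 0;-10 -58 -1 0",
)

```text
time: 5.7
tcp_pos: [0.4878, -0.1867, 0.0393]
tool_rot: [0.977, 0.215, 0.001, 0.001]
contact_force: [-1.9, 1.2, 14.0]
grip_width: 0.0006
```

Call:
carry_out(
  increments="0 0 10 0;0 0 30 0;0 0 30 0;-5 -30 30 0;-10 -61 30 0;-10 -61 30 0;-10 -61 20 0;-10 -61 8 0;-10 -61 -1 0;-10 -61 -1 0;-10 -61 -1 0",
)

```text
time: 7.08
tcp_pos: [0.4774, -0.2462, 0.0393]
tool_rot: [0.976, 0.216, 0.001, 0.0]
contact_force: [-2.1, 2.7, 13.7]
grip_width: 0.0002
```

Call:
carry_out(
  increments="0 0 20 0;0 0 60 0;0 0 120 0;0 0 180 0;0 60 180 0;4 120 180 0;8 180 180 0;8 180 180 0",
)

```text
time: 8.07
tcp_pos: [0.484, -0.0615, 0.2185]
tool_rot: [0.976, 0.219, -0.0, -0.001]
contact_force: [0.5, -0.1, 0.6]
grip_width: 0.0004
```

Call:
carry_out(
  increments="2 60 0 0;4 120 0 0;6 180 0 0;8 240 0 0;9 281 0 0;9 281 0 0;9 281 0 0;9 281 0 0;9 281 0 0",
  jaw=-1,
)

```text
time: 9.2
tcp_pos: [0.4932, 0.2183, 0.2185]
tool_rot: [0.976, 0.218, -0.0, -0.001]
contact_force: [-0.5, 0.7, -0.2]
grip_width: 0.0817
```

```bash
python3 - <<'E'
from h import *
f=eyes.grab_frame("side");g=eyes.grab_frame("top")
a=cv2.resize(f["frame"][130:280,180:330,::-1],(400,400),interpolation=cv2.INTER_CUBIC);b=cv2.resize(g["frame"][200:350,160:310,::-1],(400,400),interpolation=cv2.INTER_CUBIC)
cv2.imwrite("pics/s2.png",np.hstack([a,b]))
print((proj(f,[.4935,.214,.142])-[180,130])*400/150,(proj(g,[.4935,.214,.142])-[160,200])*400/150,monitor.state()["tcp_pos"])
E
```

```text
[184.83321459 191.5913782 ] [189.16097063 175.2101394 ] [0.49317836 0.21863562 0.21855349]
```

View pics/s2.png

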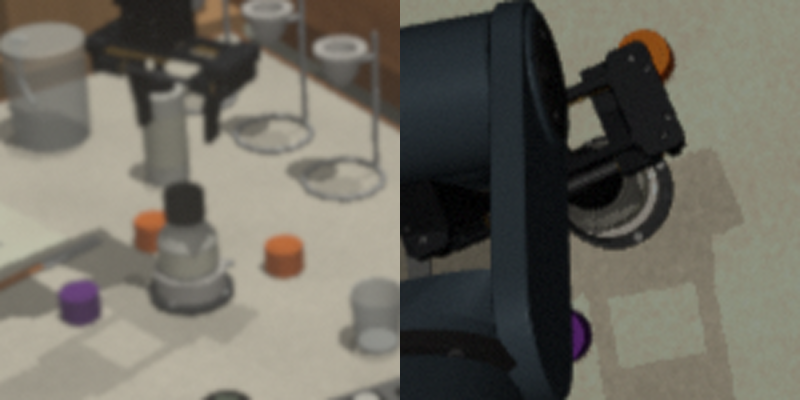

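In the side crop the cap top is at about (184,190), against a projected (185,192), so the cap is where I estimated. The open fingers are above it, so I'll go down and close.

Call:
carry_out(
  increments="0 -4 -20 0;0 -4 -50 0;0 -4 -80 0;0 -4 -98 0;0 -4 -104 0;0 -4 -104 0;0 -4 -104 0",
  jaw=-1,
)

```text
time: 10.18
tcp_pos: [0.4939, 0.2147, 0.1154]
tool_rot: [0.976, 0.218, 0.001, -0.001]
contact_force: [0.5, -0.3, -0.2]
grip_width: 0.0871
```

Call:
carry_out(
  increments="0 0 0 0;0 0 0 0;0 0 0 0;0 0 0 0;0 0 0 0;0 0 0 0;0 0 0 0",
  jaw=1,
  squeeze=45,
)

```text
time: 11.05
tcp_pos: [0.4928, 0.2162, 0.1154]
tool_rot: [0.976, 0.218, -0.0, -0.003]
contact_force: [-2.4, 5.9, 0.9]
grip_width: 0.0464
```

Call:
carry_out(
  increments="0 0 -2 0;0 0 -4 0;0 0 -6 0;0 0 -7 0;0 0 -7 0;0 0 -7 0",
  squeeze=55,
)

```text
time: 11.8
tcp_pos: [0.4928, 0.2163, 0.1097]
tool_rot: [0.976, 0.218, 0.0, -0.002]
contact_force: [-2.4, 0.5, 9.4]
grip_width: 0.0468
```

Call:
carry_out(
  increments="0 0 -1 0;0 0 -2 0;0 0 -2 0;0 0 -2 0",
)

```text
time: 12.3
tcp_pos: [0.4928, 0.2163, 0.1091]
tool_rot: [0.976, 0.218, 0.001, -0.002]
contact_force: [-3.4, 0.2, 10.9]
grip_width: 0.0466
```

Call:
carry_out(
  increments="0 0 -2 0.1;0 0 -2 0.2;0 0 -2 0.35;0 0 -2 0.5;0 0 -2 0.65;0 0 -2 0.8;0 0 -2 0.95;0 0 -2 1.05;0 0 -2 1.05;0 0 -2 1.05",
)

```text
time: 13.55
tcp_pos: [0.4948, 0.2172, 0.1092]
tool_rot: [0.735, 0.678, 0.002, -0.001]
contact_force: [-1.3, 2.4, 10.4]
grip_width: 0.0466
```

```bash
python3 - <<'E'
from h import *
s=monitor.state();print(s["contact_force"],s["ft_torque"],s["joint_pos"])
f=eyes.grab_frame("side")
cv2.imwrite("pics/s3.png",cv2.resize(f["frame"][170:260,200:300,::-1],(660,594),interpolation=cv2.INTER_CUBIC))
E
```

```text
[-1.31959407  2.40888952 10.37923992] [0.31471179 0.10591961 0.11751787] [0.20438889 0.57868406 1.74868012 0.00550007 0.81275177 0.28175841]
```

View pics/s3.png

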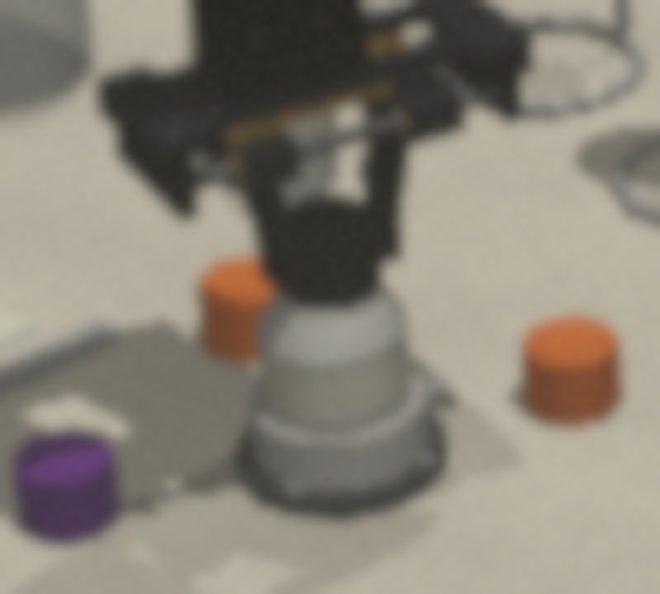

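The fingers hold the black cap low against the shoulder, with the cap spanning about (320,200) to (320,300). The turn reached about 1.05 rad with almost no twisting torque left. Lifting gently now.

Call:
carry_out(
  increments="0 0 2 0;0 0 4 0;0 0 8 0;0 0 12 0;0 0 12 0;0 0 12 0",
)

```text
time: 14.35
tcp_pos: [0.4946, 0.217, 0.1208]
tool_rot: [0.735, 0.678, 0.001, -0.001]
contact_force: [1.2, 1.1, 0.2]
grip_width: 0.0462
```

Call:
carry_out(
  increments="0 0 6 0;0 0 14 0;0 0 30 0;0 0 50 0;0 0 72 0;0 0 92 0;0 0 92 0;0 0 92 0;0 0 92 0;0 0 92 0",
)

```text
time: 15.6
tcp_pos: [0.4942, 0.2169, 0.212]
tool_rot: [0.735, 0.678, 0.001, -0.002]
contact_force: [0.0, -0.2, 0.1]
grip_width: 0.0463
```

```bash
python3 - <<'E'
from h import *
s=monitor.state();print(s["time"],s["tcp_pos"],s["contact_force"],s["grip_width"])
f=eyes.grab_frame("side")
cv2.imwrite("pics/s4.png",cv2.resize(f["frame"][150:255,190:330,::-1],(800,600),interpolation=cv2.INTER_CUBIC))
p=[f"{n} {np.round((proj(f,X)-[190,150])*5.714)}" for n,X in dict(rim=[.494,.216,.204],top=[.494,.216,.24],mouth=[.494,.216,.124]).items()];print(p)
E
```

```text
15.6 [0.49417637 0.21692688 0.21201594] [ 0.04759571 -0.21574637  0.05398254] 0.0462540342965011
['rim [329. 193.]', 'top [324. 132.]', 'mouth [340. 323.]']
```

View pics/s4.png

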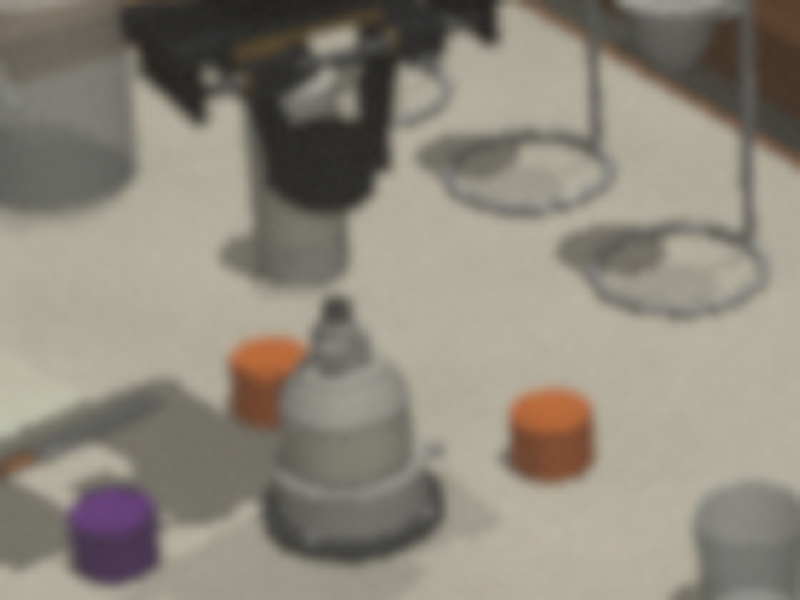

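The cap is off and level in the fingers at about (325,160). Below it the bare neck and grey liner show at (338,315), straight under the cap, with about 8 cm of clearance. Handing in.

```bash
python3 -c "
from station import job_done
print(job_done())"
```

```text
the job is handed in; nothing more can be done
None
```

I pressed the round, square and bar keys in that order, then took the cap off the bottle. I handed the job in at about 15.7 s of the 56 s allowed, and no verdict was reported.

- **Keys:** each was pushed to about 39 mm above the table, with 10 to 14 N against the 5 N needed. I lifted clear before moving to the next. I did not take a picture of the keys after the presses, so "all up" rests on the tool having left them.
- **Cap:** I gripped it, pressed it down about 6 mm and turned it 1.05 rad anticlockwise. It lifted off without resistance.
- **Last check:** the final picture shows the black cap level in the fingers, above the bare neck and liner, with its rim about 8 cm clear of the mouth. The grip opening was 46 mm and the outside force near zero.
- **Small disagreements:** the grip opening reads 46 mm on a 48 mm cap. The pressing force was about 1 N under what the depth suggested. While closing on the cap, the arm shifted about 2 mm sideways to centre on it.

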